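# Ready the bench dust cabinet

## Robot

A 6-joint arm with a two-finger parallel gripper is mounted at the origin on the work surface; the furniture and walls round the work are solid. World frame = base frame: x ahead of the robot, y to its left, z up, the work surface at z = 0. Lengths are in m, angles in rad, forces in N, time in s.
With the tool pointing down it reaches from about 0.4 to 0.825 m from the base axis. Payload 7 kg.
Tool frame: the origin (TCP) lies midway between the tips of the shut fingers; the grasp point (between the pads) lies 19 mm behind it; z points along the fingers, y is the line along which they close (so a half turn about z gives the same grasp; the last joint's range is limited). The gripper opens to 85 mm and grips with 20 to 120 N. Pads are 22 mm wide; open, the fingers measure 114 mm over their backs; the gripper's body (76 mm by 85 mm) begins 54 mm behind the grasp point. The pads swing forward as they close: fully open they stand 13 mm farther back than shut.
Start: joints at [-0.848, 0.359, 0.012, 0, -1.224, -0.288], TCP at [0.284, -0.612, 0.231] pointing down, gripper open.
Joint ranges: [-3.07, 3.07], [-1.43, 2.12], [-1.02, 1.25], [-3.03, 1.67], [-3.05, -0], [-3.03, 3.03]. Speed limits (rad/s): [2.39, 2.39, 3.01, 3.14, 3.14, 3.14].

## Interface

Orientations are given as a unit quaternion [w, x, y, z].
In Python, from bench import bot gives the robot as it stands.
- The arm moves only by the tool jog_arm, never from a script. Its argument "plan" is one flat list of numbers, 7 for each row, row after row: the shift along the tool's x, y, z in units of 20 cm (1.0 is 20 cm), then the turn, a rotation vector about the tool's x, y, z in units of 90 degrees (1.0 is 90 degrees), then the closure, from 0 (fully open) to 1 (shut). A call has 1 to 12 rows; each row shifts and turns the commanded pose from where the row before left it, along the tool's axes as they then stand; what a row does not reach is not made up. A row lasts 1/12 s, in which the tool goes at most 41.7 mm and 7.16 degrees, less where a joint would pass 70% of its speed; a pose out of reach is approached as far as the arm can. A call with a number of a shift or a turn outside -1 to 1 is refused whole. A call with a gripper value outside its range is refused whole. The fingers move at their own pace and stop on an object; the grip force is fixed at half the most. Time passes only in rows, so rows that do not move let the fingers close. It gives the time, the measured TCP pose, the force, the opening and the grip force at its end, in the units of the state.
- bot.read_state(): the state, without advancing time (a new reading comes with each control period).
- bot.read_camera(name): name is "scene" or "top"; returns the picture (480x640x3 uint8, red, green, blue); there is no depth.
- bot.get_calibration(name): a dict with "camera_matrix" (3x3 intrinsics, pixels), "dist_coeffs" ([k1, k2, p1, p2, k3] as OpenCV has them; the pictures are not rectified), "extrinsics" (4x4, takes a point from world to camera coordinates). Camera axes: x right, y down, z forward; pixel columns grow to the right and rows downward; lengths in m; the calibration is good to about 2 mm. A picture is of the moment at which its call begins. get_calibration takes no time and is no camera call.
- bot.hand_in(): hands the job in; it is judged then, once.
The state is a dict: "t": time; "qpos": joint angles; "qvel": joint speeds; "effort": joint torques, N m; "tool_pos": TCP position; "orientation": TCP orientation; "wrist_force": force on the tool from outside, world axes, zero at the start; "ft_torque": the same for the moment, N m; "grip_width": opening from 0.0 (shut) to 1.0 (fully open); "finger_force": force on a finger pad.
Only numpy, scipy, OpenCV 4.12 (cv2) and the standard library are available. Lean on these libraries where they do the work, as an engineer would, in place of code of your own. Each camera call takes 0.05 s, during which the arm holds its last target. There are 200 camera calls.

## Task

Get the small dust cabinet ready to run: turn the slotted cover on its roof by its bar knob until the opening lines up with the outlet that carries the open hose spigot (the other outlet has a flat blanking cap), and push the cabinet's door fully shut so that its sprung latch snaps in behind the strike. Leave the oil bottle, rubbing stone, tape measure and stone offcut where they are.

Things in the scene. Friction and masses are not known exactly. Their poses are not given: they have to be found in the camera images.
- cabinet: Grey sheet-metal dust cabinet, 130 deep (its x) x 160 wide (its y) x 190 high, fixed to the bench. Origin at the centre of its underside; its own -x side is the open front with the door, z up. In the middle of the roof stands a dark drum of 44 mm radius, 26 high, with the slotted cover on it; two raised channels, 14 mm high, lead from the drum to two outlets, one to each side, 60 mm from the drum's axis, at 65 degrees to either side of the direction of the cabinet's front.
- door (a joint): Door, upright hinge, rad: 0 = shut, grows as it opens (to 1.3), starts at 0.4 to 0.8. Grey panel 146 wide x 182 high x 12 thick, hinged at the cabinet's front edge on its -y side; from above it closes clockwise. Stays where left (light friction). The last 0.08 rad is pushed against the latch: 4 to 7 N at 110 mm from the hinge; let go before it snaps and it stays unlatched; once latched it stays locked.
- door_hinge (a point): Point on the hinge axis at the height of the door's top edge (189 mm above the bench). Its frame turns with the door: +y runs along the door from the hinge to the free edge, -x points out of the door's outer face, z up. The outer face lies 13 mm from the axis in its -x direction. The upper part of the outer face (down to 60 mm below the top edge) is flat and free; below that, near the free edge, the latch case and its tab stand out up to 8 mm.
- door_corner (a point): Upper free corner of the door's outer face: 146 mm from the hinge axis along +y and 13 mm out along -x. Frame as door_hinge.
- latch (a joint): Sprung latch bolt in the door's free edge, in m: 0 = fully out (its rest), up to 0.008 = pushed in. It stands 9 mm out of the free edge, 100 mm above the bench, bevelled on the side that meets the strike, an upright 6 mm steel bar beside the cabinet's front opening that stands 20 mm out from the cabinet's front.
- cover (a joint): Slotted cover's turn about the upright axis, in rad: 0 = opening points to the cabinet's front (its -x), grows counter-clockwise seen from above; range -2 to 2, starts between -0.35 and 0.35. At about -1.13 the opening is over the outlet on the cabinet's +y side, at about +1.13 over the one on its -y side. It stays where it is left (friction about 0.05 N m).
- knob_top (a point): Centre of the top of the cover's black bar knob, on the turning axis, 254 mm above the bench. The bar is 52 long, 14 wide and 32 high above the cover's disc (disc top 222 mm above the bench, disc radius 45 mm). Frame turns with the cover: x along the bar and towards the opening, y across the bar, z up. Beside the knob nothing on the roof stands higher than 223 mm above the bench.
- cover_slot (a point): Middle of the cover's opening (a 40 degree sector cut out of the disc, open at the rim), 32 mm from the turning axis; frame as knob_top: x points outwards from the axis through the opening.
- spigot_mouth (a point): Centre of the mouth of the hose spigot, a short open steel pipe stub of 27 mm diameter, 18 mm tall, upright on one of the two outlets (which one varies), 60 mm from the cover's axis, mouth 222 mm above the bench. Fixed.
- cap_top (a point): Centre of the top of the blanking cap, a flat closed steel disc of 30 mm diameter and 5 mm thickness with a small bolt head, on the other outlet. Fixed.
- oil_bottle: Bystander: small oil bottle with pointed red cap, 43 mm diameter, 137 tall, standing to the left of the cabinet; origin at the centre of its underside.
- rubbing_stone: Bystander: dark grey bar-shaped rubbing stone, 32 x 100 x 22, long along its y, lying to the right of the cabinet; origin at the centre of its underside.
- tape_measure: Bystander: yellow tape measure, 39 x 76 x 58, to the left; origin under its middle.
- offcut_1: Bystander: pale limestone offcut, 47 x 56 x 36, to the left; origin at the centre of its underside.

How it is judged:
At the end, for the whole second after the job is handed in: The door is shut (within 0.035 rad of fully closed) with the latch bolt sprung out again (within 2.5 mm of fully out) behind the strike, and the cover's opening points at the hose spigot, whose centre lies within 9 mm of the opening's centre line (value of joint door below 0.035 rad and value of joint latch below 0.0025 m and x of spigot_mouth in the frame of cover_slot above 0 m and y of spigot_mouth in the frame of cover_slot between -0.009 and 0.009 m); the robot touches nothing.
It fails at once if the oil bottle, rubbing stone, tape measure or stone offcut is shifted more than 25 mm (distance of any of oil_bottle, rubbing_stone, tape_measure, offcut_1 from where it was at the start of the episode above 0.025 m).
It also fails if it takes over 48 s, if anything falls off the work surface, if the arm or the gripper's body presses on something with over 40 N, if the wrist force passes 120 N, or if a joint passes its speed limit or range.

## Working session

There is one attempt and no reset: what is moved stays moved. The work goes in short steps, Python scripts to look and compute and a tool call to move; the robot and the scene stay as the last step left them, time stands still between calls to the robot, and variables do not carry over. Pictures are saved under pics/ and viewed, at most 10 in all, crops included, and the job is handed in when it is done.

Besides the shell and the picture viewer there is one more tool, called after "Call:" by a JSON object that holds its "op" and its "data", one argument or row to a line. jog_arm: Moves the arm, as the interface text tells. Shifts and turns lie within -1 to 1; 1 stands for 20 cm of shift or 90 degrees of turn. Its arguments: {"type":"object","properties":{"plan":{"type":"array","items":{"type":"number","minimum":-1,"maximum":1}}},"required":["plan"]}

```bash
mkdir -p pics; python3 - <<'E'
from bench import bot
import cv2
for n in ("scene","top"):
    cv2.imwrite(f"pics/{n}0.png",bot.read_camera(n)[:,:,::-1])
    c=bot.get_calibration(n); print(c)
print(bot.read_state())
E
```

```text
{'camera_matrix': array([[555.58498025,   0.        , 318.865757  ],
       [  0.        , 555.58498025, 240.66461479],
       [  0.        ,   0.        ,   1.        ]]), 'dist_coeffs': array([-0.08418351,  0.        ,  0.        ,  0.        ,  0.        ]), 'extrinsics': array([[-0.89741753,  0.44115645, -0.00477152,  0.48701159],
       [ 0.36413414,  0.73454273, -0.57258475,  0.00145883],
       [-0.24909457, -0.51558507, -0.81983165,  1.37128048],
       [ 0.        ,  0.        ,  0.        ,  1.        ]])}
{'camera_matrix': array([[558.85796128,   0.        , 318.19954532],
       [  0.        , 558.85796128, 239.11276096],
       [  0.        ,   0.        ,   1.        ]]), 'dist_coeffs': array([0.05020764, 0.        , 0.        , 0.        , 0.        ]), 'extrinsics': array([[ 0.00342816, -0.99950207, -0.0313664 , -0.07537001],
       [-0.99771739, -0.00130328, -0.0675153 ,  0.51340201],
       [ 0.0674408 ,  0.03152626, -0.99722507,  1.2516742 ],
       [ 0.        ,  0.        ,  0.        ,  1.        ]])}
{'t': 0.1, 'qpos': array([-8.47908350e-01,  3.59329826e-01,  1.11475437e-02, -2.82002510e-04,
       -1.22409704e+00, -2.88119132e-01]), 'qvel': array([-0.00070839, -0.0028773 ,  0.00139297,  0.00303383, -0.00167382,
        0.00032947]), 'effort': array([-2.58866610e-03, -5.84764123e+01,  2.94109869e+01,  6.95445836e+00,
       -3.13301702e-03,  1.18072523e-05]), 'tool_pos': array([ 0.28410997, -0.61182475,  0.23045145]), 'orientation': array([-2.43074405e-04, -2.15629403e-01,  9.76474983e-01,  7.12959572e-04]), 'wrist_force': array([-1.13268023,  0.03376367, -0.16258399]), 'ft_torque': array([-0.03714756,  0.00639027,  0.02115779]), 'finger_force': 0.0, 'grip_width': 0.9978167817542126}
```

View pics/scene0.png

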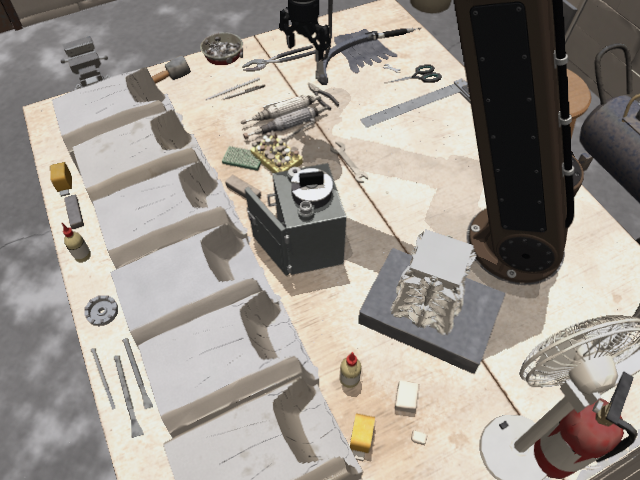

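View pics/top0.png

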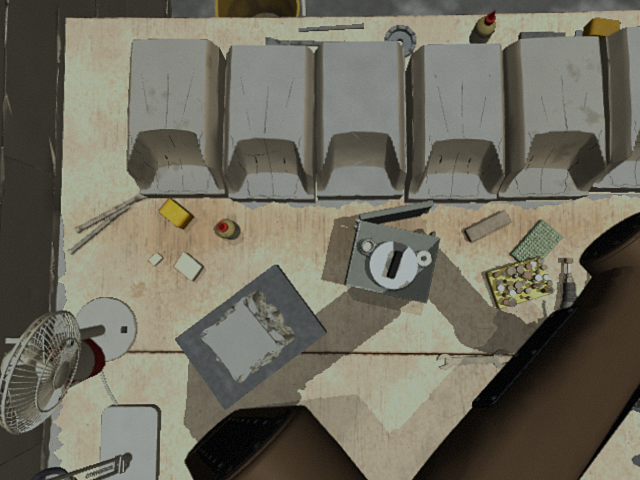

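```bash
python3 - <<'E'
import cv2,numpy as np
a=cv2.imread("pics/top0.png")[190:310,320:450]; b=cv2.imread("pics/scene0.png")[155:280,235:365]
f=lambda i:cv2.resize(i,(390*1,int(390*i.shape[0]/i.shape[1])),interpolation=cv2.INTER_CUBIC)
a,b=f(a),f(b);h=min(len(a),len(b));cv2.imwrite("pics/z.png",np.hstack([a[:h],b[:h]]))
E
```

```text
(no output)
```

View pics/z.png

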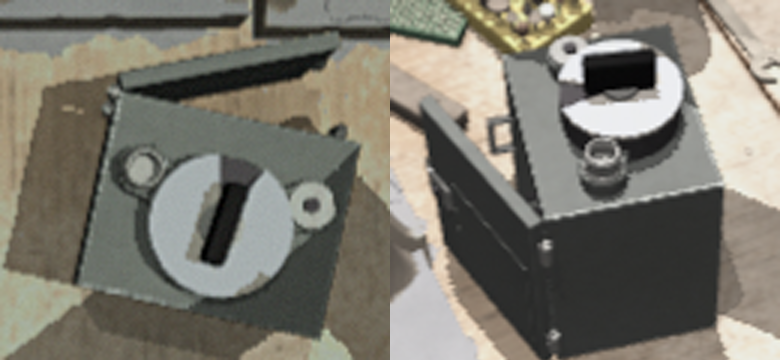

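The views show the spigot at top px (368,246) (the left outlet) and the cap at (424,259). The disc is at (394,265) with its opening pointing up, and the door's outer top edge runs from (360,215) to (432,202).

```bash
cat > h.py <<'E'
import numpy as np,cv2
from bench import bot
def ray(n,px,z):
    c=bot.get_calibration(n);E=c["extrinsics"]
    u=cv2.undistortPoints(np.array([[px]],float),c["camera_matrix"],c["dist_coeffs"])[0,0]
    R,t=E[:3,:3],E[:3,3];o=-R.T@t;d=R.T@np.array([*u,1]);return o+d*(z-o[2])/d[2]
def proj(n,P):
    c=bot.get_calibration(n);E=c["extrinsics"]
    return cv2.projectPoints(np.array(P,float).reshape(-1,3),cv2.Rodrigues(E[:3,:3])[0],E[:3,3],c["camera_matrix"],c["dist_coeffs"])[0][:,0]
E
python3 - <<'E'
from h import *
im=cv2.imread("pics/top0.png")
r=lambda x,y,z:ray("top",(320+x/3-.33,190+y/3-.33),z)
m=(im.min(2)>110).astype(np.uint8);m[:225]=0;m[305:]=0;m[:,:360]=0;m[:,:]*=1;m[:,440:]=0
m=cv2.morphologyEx(m,cv2.MORPH_OPEN,np.ones((5,5)))
cs=cv2.findContours(m,0,cv2.CHAIN_APPROX_NONE)[0]
for k in cs:
    if cv2.contourArea(k)>300: print("white",cv2.contourArea(k),cv2.minEnclosingCircle(k))
P={"disc":r(222,225,.222),"dl":r(148,225,.222),"dr":r(296,225,.222),"dt":r(222,152,.222),"db":r(222,298,.222),"spig":r(143,165,.222),"cap":r(312,206,.209),"slot":r(238,165,.222),
"knobA":r(233,182,.254),"knobB":r(212,264,.254),"FL":r(118,95,.19),"FR":r(360,147,.19),"BL":r(80,283,.19),"doorH":r(120,75,.189),"doorC":r(335,35,.189)}
for k,v in P.items(): print(k,v.round(4))
a=P["disc"];
for k in("spig","cap","slot"): d=P[k]-a;print(k,np.hypot(*d[:2]),np.degrees(np.arctan2(d[1],d[0])))
d=P["FR"]-P["FL"];print("front",np.hypot(*d[:2]),np.degrees(np.arctan2(d[1],d[0])))
d=P["doorC"]-P["doorH"];print("door",np.hypot(*d[:2]),np.degrees(np.arctan2(d[1],d[0])))
d=P["knobA"]-P["knobB"];print("knob",np.hypot(*d[:2]),np.degrees(np.arctan2(d[1],d[0])),(P["knobA"]+P["knobB"])/2)
# scene check
print(ray("scene",(235+(602-390)/3,155+150/3),.222))
from scipy.spatial.transform import Rotation as R
for o in [bot.read_state()["orientation"]]: print(R.from_quat(o,scalar_first=True).as_matrix().round(3))
E
```

```text
white 1355.0 ((399.2406005859375, 262.3451843261719), 29.988388061523438)
disc [ 0.4516 -0.223   0.222 ]
dl [ 0.4514 -0.1767  0.222 ]
dr [ 0.4518 -0.2691  0.222 ]
dt [ 0.4975 -0.2233  0.222 ]
db [ 0.406  -0.2228  0.222 ]
spig [ 0.4892 -0.1737  0.222 ]
cap [ 0.4641 -0.2812  0.209 ]
slot [ 0.4893 -0.2333  0.222 ]
knobA [ 0.4771 -0.2266  0.254 ]
knobB [ 0.4272 -0.2136  0.254 ]
FL [ 0.5368 -0.1594  0.19  ]
FR [ 0.503  -0.3153  0.19  ]
BL [ 0.4145 -0.1346  0.19  ]
doorH [ 0.55   -0.1607  0.189 ]
doorC [ 0.576  -0.3002  0.189 ]
spig 0.0620585079607287 52.65490755328301
cap 0.059511770734762846 -77.84572070930592
slot 0.03911248698355069 -15.17331244000662
front 0.15953720777007505 -102.2250578515769
door 0.1418340139765849 -79.41960530311391
knob 0.051598795596871146 -14.625344926570724 [ 0.45214124 -0.22007197  0.254     ]
[ 0.48767727 -0.17178727  0.222     ]
[[-0.907 -0.421 -0.001]
 [-0.421  0.907  0.001]
 [ 0.     0.001 -1.   ]]
```

Call:
{"op": "jog_arm", "data": {
  "plan": [-0.13,0.118,-0.025,0,0,0,0,-0.13,0.118,-0.025,0,0,0,0,-0.13,0.118,-0.025,0,0,0,0,-0.13,0.118,-0.025,0,0,0,0,-0.13,0.118,-0.025,0,0,0,0,-0.13,0.118,-0.025,0,0,0,0,-0.13,0.118,-0.025,0,0,0,0,-0.13,0.118,-0.025,0,0,0,0,-0.13,0.118,-0.025,0,0,0,0,-0.13,0.118,-0.025,0,0,0,0,-0.13,0.118,-0.025,0,0,0,0,-0.13,0.118,-0.025,0,0,0,0]
}}

```text
t: 1.1
tool_pos: [0.4481, -0.2222, 0.2914]
orientation: [-0.0, -0.216, 0.976, 0.0]
wrist_force: [1.8, -1.0, 0.1]
grip_width: 0.997
finger_force: 0.0
```

Call:
{"op": "jog_arm", "data": {
  "plan": [0,0,0,0,0,0.073,0,0,0,0,0,0,0.073,0,0,0,0,0,0,0.073,0,0,0,0,0,0,0.073,0,0,0,0,0,0,0.073,0,0,0,0,0,0,0.075,0,0,0,0,0,0,0,0]
}}

```text
t: 1.68
tool_pos: [0.4478, -0.2238, 0.291]
orientation: [-0.0, 0.13, 0.991, 0.0]
wrist_force: [0.8, 0.5, -0.2]
grip_width: 0.998
finger_force: 0.0
```

```bash
cat >> h.py <<'E'
from scipy.spatial.transform import Rotation as Ro
def to(p,yaw=None):
    s=bot.read_state();M=Ro.from_quat(s["orientation"],scalar_first=True).as_matrix()
    print("t",s["t"],"pos",s["tool_pos"].round(4),"yhead",np.degrees(np.arctan2(M[1,1],M[0,1])).round(2),"z",M[:,2].round(3),"F",s["wrist_force"].round(1),"grip",round(s["grip_width"],3),"q",s["qpos"].round(2))
    if p is not None: print("units",(M.T@(np.array(p)-s["tool_pos"])/.2).round(4))
    return s
E
python3 -c "
from h import *
to((.4517,-.2225,.23))"
```

```text
t 1.6833 pos [ 0.4478 -0.2238  0.291 ] yhead 75.01 z [-0.001  0.    -1.   ] F [ 0.8  0.5 -0.2] grip 0.998 q [-0.07  0.03 -0.26 -0.   -1.27 -1.76]
units [-0.0175  0.0111  0.305 ]
```

Call:
{"op": "jog_arm", "data": {
  "plan": [-0.0175,0.011,0.1,0,0,0,0,0,0,0.1,0,0,0,0,0,0,0.1,0,0,0,0,0,0,0,0,0,0,0.3,0,0,0,0,0,0,0.7,0,0,0,0,0,0,1,0,0,0,0,0,0,1,0,0,0,0,0,0,1,0,0,0,0,0,0,1,0,0,0,0,0,0,1]
}}

```text
t: 2.52
tool_pos: [0.4524, -0.2226, 0.2324]
orientation: [0.001, 0.128, 0.992, 0.0]
wrist_force: [-1.5, 2.6, 6.0]
grip_width: 0.147
finger_force: 58.7
```

```bash
python3 -c "
from h import *
to((.4517,-.2225,.23))"
```

```text
t 2.5167 pos [ 0.4524 -0.2226  0.2324] yhead 75.34 z [ 0.002 -0.    -1.   ] F [-1.5  2.6  6. ] grip 0.147 q [-0.07  0.07 -0.36 -0.   -1.14 -1.76]
units [ 0.0035 -0.0006  0.012 ]
```

Call:
{"op": "jog_arm", "data": {
  "plan": [0,0,0,0,0,-0.068,1,0,0,0,0,0,-0.068,1,0,0,0,0,0,-0.068,1,0,0,0,0,0,-0.068,1,0,0,0,0,0,-0.068,1,0,0,0,0,0,-0.068,1,0,0,0,0,0,-0.068,1,0,0,0,0,0,-0.068,1,0,0,0,0,0,-0.068,1,0,0,0,0,0,-0.068,1,0,0,0,0,0,-0.07,1,0,0,0,0,0,0,1]
}}

```text
t: 3.52
tool_pos: [0.4526, -0.2229, 0.2324]
orientation: [0.001, -0.447, 0.894, -0.001]
wrist_force: [-1.0, 0.4, 5.9]
grip_width: 0.151
finger_force: 58.8
```

```bash
python3 -c "
from h import *
to((.4517,-.2225,.23))"
```

```text
t 3.5167 pos [ 0.4526 -0.2229  0.2324] yhead 143.13 z [ 0.002 -0.001 -1.   ] F [-1.   0.4  5.9] grip 0.151 q [-0.07  0.07 -0.36  0.   -1.14 -0.58]
units [0.0008 0.0047 0.0121]
```

Call:
{"op": "jog_arm", "data": {
  "plan": [0,0,0,0,0,0,0.6,0,0,0,0,0,0,0,0,0,0,0,0,0,0,0,0,0,0,0,0,0,0,0,-0.15,0,0,0,0,0,0,-0.2,0,0,0,0,0,0,-0.1,0,0,0.072,0.5,0,0,0,0,0,0.072,1,0,0,0,0,0,0.072,1,0,0,0,0,0,0.072,1,0,0,0,0,0,0.072,1,0,0,0,0,0,0.072,1]
}}

```text
t: 4.52
tool_pos: [0.4518, -0.2226, 0.3211]
orientation: [-0.0, -0.118, 0.993, 0.0]
wrist_force: [-0.1, -0.6, -0.4]
grip_width: 0.142
finger_force: 0.0
```

Call:
{"op": "jog_arm", "data": {
  "plan": [0,0,0,0,0,0.072,1,0,0,0,0,0,0.072,1,0,0,0,0,0,0.072,1,0,0,0,0,0,0.072,1,-0.2,0,0,0,0,0,1,-0.2,0,0,0,0,0,1,-0.2,0,0,0,0,0,1,-0.2,0,0,0,0,0,1,0,0,0,0,0,0,1]
}}

```text
t: 5.27
tool_pos: [0.6133, -0.2567, 0.3161]
orientation: [-0.003, 0.105, 0.994, -0.0]
wrist_force: [-0.8, -0.2, -2.9]
grip_width: 0.001
finger_force: 0.0
```

```bash
python3 - <<'E'
from h import *
to((.62,-.275,.25))
a=bot.read_camera("top")[:,:,::-1][100:310,310:500]; b=bot.read_camera("scene")[:,:,::-1][130:300,200:390]
cv2.imwrite("pics/z2.png",np.hstack([cv2.resize(i,(400,400)) for i in(a,b)]))
for z in(0,.1,.15,.2): print(z,ray("top",(404,200),z).round(3),ray("top",(404,135),z).round(3))
E
```

```text
t 5.2667 pos [ 0.6133 -0.2567  0.3161] yhead 77.97 z [-0.006  0.    -1.   ] F [-0.8 -0.2 -2.9] grip 0.001 q [-0.1   0.31  0.13  0.   -1.4  -1.68]
units [-0.0538 -0.0824  0.3301]
0 [ 0.605 -0.27   0.   ] [ 0.756 -0.271  0.   ]
0.1 [ 0.591 -0.258  0.1  ] [ 0.73  -0.259  0.1  ]
0.15 [ 0.584 -0.252  0.15 ] [ 0.717 -0.253  0.15 ]
0.2 [ 0.577 -0.246  0.2  ] [ 0.705 -0.247  0.2  ]
```

View pics/z2.png

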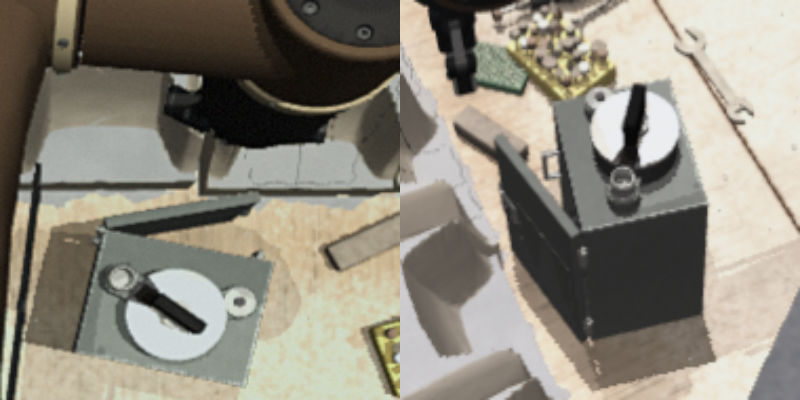

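The cover's opening now points at the spigot. The door is still open, with its free edge at crop px (258,200). Next I'll lower the shut fingers in front of the door.

Call:
{"op": "jog_arm", "data": {
  "plan": [0.02,-0.098,0,0,0,0,1,0,0,0.15,0,0,0,1,0,0,0.15,0,0,0,1,0,0,0.1,0,0,0,1,0,0,0.1,0,0,0,1,0,0,0,0,0,0,1]
}}

```text
t: 5.87
tool_pos: [0.5975, -0.2734, 0.2177]
orientation: [-0.003, 0.105, 0.994, 0.001]
wrist_force: [-0.7, 0.1, -0.8]
grip_width: -0.002
finger_force: 0.0
```

```bash
python3 - <<'E'
from h import *
to((.605,-.275,.16))
a=bot.read_camera("scene")[:,:,::-1][130:300,200:390]
cv2.imwrite("pics/z3.png",cv2.resize(a,(570,510)))
E
```

```text
t 5.8667 pos [ 0.5975 -0.2734  0.2177] yhead 77.94 z [-0.005  0.002 -1.   ] F [-0.7  0.1 -0.8] grip -0.002 q [-0.13  0.34 -0.04 -0.   -1.19 -1.65]
units [-0.0401 -0.0004  0.2884]
```

View pics/z3.png

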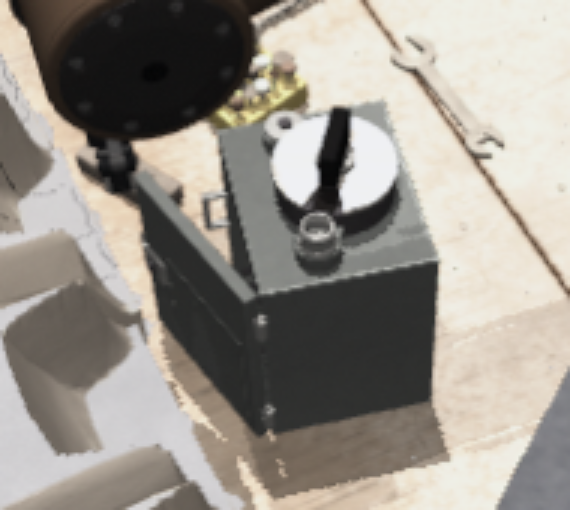

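The fingers hang just outside the door near its free edge, at crop px (118,170), and the sinks are low. I'll go down and push.

Call:
{"op": "jog_arm", "data": {
  "plan": [-0.045,0,0.08,0,0,0,1,0,0,0.1,0,0,0,1,0,0,0.1,0,0,0,1,0,0,0,0,0,0,1]
}}

```text
t: 6.25
tool_pos: [0.6078, -0.2755, 0.1636]
orientation: [-0.002, 0.105, 0.994, 0.0]
wrist_force: [-1.3, 0.4, -0.6]
grip_width: 0.003
finger_force: 0.0
```

Call:
{"op": "jog_arm", "data": {
  "plan": [0.05,0,0,0,0,0,1,0.05,0,0,0,0,0,1,0.05,0,0,0,0,0,1,0.05,0,0,0,0,0,1,0.05,0,0,0,0,0,1,0,0,0,0,0,0,1]
}}

```text
t: 6.75
tool_pos: [0.5584, -0.2653, 0.1665]
orientation: [0.0, 0.105, 0.995, 0.0]
wrist_force: [-0.2, 0.4, -0.3]
grip_width: -0.002
finger_force: 0.0
```

```bash
python3 -c "
from h import *
to((.537,-.276,.16))"
```

```text
t 6.75 pos [ 0.5584 -0.2653  0.1665] yhead 77.99 z [ 0.001  0.    -1.   ] F [-0.2  0.4 -0.3] grip -0.002 q [-0.13  0.31 -0.21 -0.   -1.05 -1.65]
units [ 0.0936 -0.0744  0.0326]
```

Call:
{"op": "jog_arm", "data": {
  "plan": [0,-0.04,0.03,0,0,0,1,0.03,-0.03,0,0,0,0,1,0.03,0,0,0,0,0,1,0.03,0,0,0,0,0,1,0.02,0,0,0,0,0,1,0,0,0,0,0,0,1]
}}

```text
t: 7.25
tool_pos: [0.5403, -0.2764, 0.1598]
orientation: [0.005, 0.104, 0.995, -0.001]
wrist_force: [16.1, -9.8, -11.6]
grip_width: -0.004
finger_force: 8.6
```

Call:
{"op": "jog_arm", "data": {
  "plan": [0.02,0,0,0,0,0,1,0.01,0,0,0,0,0,1,0,0,0,0,0,0,1]
}}

```text
t: 7.5
tool_pos: [0.5404, -0.2762, 0.1603]
orientation: [0.01, 0.104, 0.995, -0.002]
wrist_force: [35.0, -16.9, -24.6]
grip_width: 0.001
finger_force: 18.2
```

```bash
python3 - <<'E'
from h import *
to((.537,-.276,.16))
E
```

```text
t 7.5 pos [ 0.5404 -0.2762  0.1603] yhead 78.1 z [ 0.019 -0.005 -1.   ] F [ 35.  -16.9 -24.6] grip 0.001 q [-0.15  0.29 -0.26  0.   -1.   -1.63]
units [ 0.0166 -0.0025  0.001 ]
```

Call:
{"op": "jog_arm", "data": {
  "plan": [-0.05,0,0,0,0,0,1,-0.1,0,0,0,0,0,1,-0.12,0,0,0,0,0,1,0,0,-0.15,0,0,0,1,0,0,-0.2,0,0,0,1,0,0,-0.2,0,0,0,1,-0.1,-0.15,-0.1,0,0,0,1,0,-0.2,0,0,0,0,1,0,-0.2,0,0,0,0,1,0,-0.2,0,0,0,0,1,0,-0.2,0,0,0,0,1,0,0,0,0,0,0,1]
}}

```text
t: 8.5
tool_pos: [0.5597, -0.4809, 0.2872]
orientation: [-0.002, 0.107, 0.994, 0.0]
wrist_force: [-0.5, 0.2, -2.1]
grip_width: 0.003
finger_force: 0.0
```

```bash
python3 - <<'E'
from h import *
to(None)
a=bot.read_camera("top")[:,:,::-1];cv2.imwrite("pics/t4.png",a);a=a[190:310,325:455]; b=bot.read_camera("scene")[:,:,::-1][155:280,235:365]
cv2.imwrite("pics/z4.png",np.hstack([cv2.resize(i,(400,400),interpolation=cv2.INTER_CUBIC) for i in(a,b)]))
E
```

```text
t 8.5 pos [ 0.5597 -0.4809  0.2872] yhead 77.71 z [-0.003  0.    -1.   ] F [-0.5  0.2 -2.1] grip 0.003 q [-0.45  0.44  0.26  0.   -1.4  -1.34]
```

View pics/z4.png

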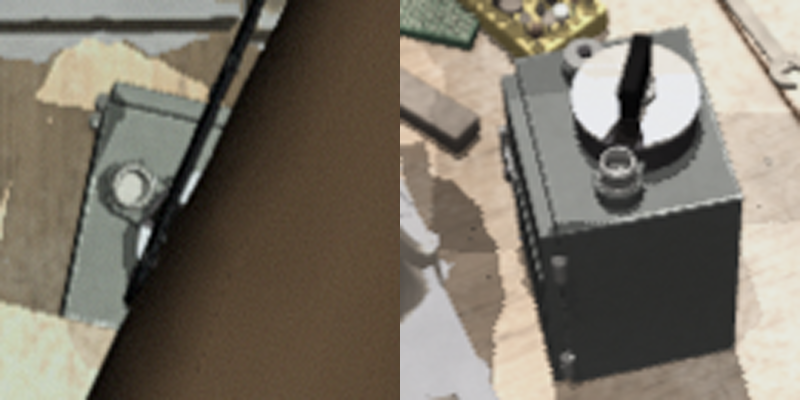

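The scene view shows the door flush with the cabinet, with its free corner near crop px (507,78). I'll clear the arm and measure the door's angle from above.

Call:
{"op": "jog_arm", "data": {
  "plan": [0,-0.2,0,0,0,0,1,0,-0.2,0,0,0,0,1,0,-0.2,0,0,0,0,1,0.15,-0.1,0,0,0,0,1,0.2,0,0,0,0,0,1,0.2,0,0,0,0,0,1,0.2,0,0,0,0,0,1,0.2,0,0,0,0,0,1,0,0,0,0,0,0,1]
}}

```text
t: 9.35
tool_pos: [0.3426, -0.57, 0.2911]
orientation: [0.0, 0.105, 0.994, 0.0]
wrist_force: [0.8, 0.9, 1.6]
grip_width: 0.005
finger_force: 0.0
```

```bash
python3 - <<'E'
from h import *
to(None)
a=bot.read_camera("top")[:,:,::-1][190:310,325:455]; b=bot.read_camera("scene")[:,:,::-1][155:280,235:365]
h=np.array([.5372,-.1631])
for q in (0,.08):
    t=np.radians(-102.2)+q;u=np.array([np.cos(t),np.sin(t)]);n=np.array([-u[1],u[0]])
    P=[[*(h+r*u+.013*n),.189] for r in(0,.146)]
    for im,nm,o in((a,"top",(325,190)),(b,"scene",(235,155))):
        p=proj(nm,P);print(q,nm,p.round(1))
a,b=[cv2.resize(i,(400,400),interpolation=cv2.INTER_CUBIC) for i in(a,b)]
cv2.imwrite("pics/z5.png",np.hstack([a,b]))
E
```

```text
t 9.35 pos [ 0.3426 -0.57    0.2911] yhead 77.92 z [ 0.  0. -1.] F [0.8 0.9 1.6] grip 0.005 q [-0.74  0.31  0.08 -0.   -1.34 -1.04]
0 top [[362.3 214.7]
 [436.  230.5]]
0 scene [[280.5 227.2]
 [267.3 176.4]]
0.08 top [[361.8 214.6]
 [436.4 224.5]]
0.08 scene [[280.6 227.5]
 [262.4 177.9]]
```

View pics/z5.png

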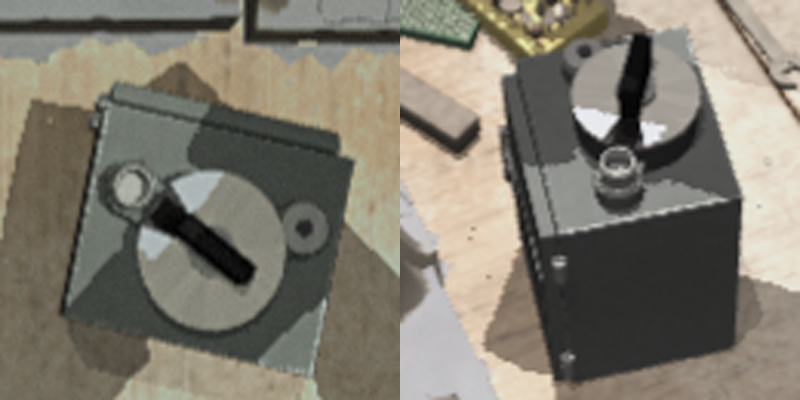

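The free corner is at top px (435.5,230). A shut door predicts (436,230.5), and one 0.08 rad open predicts row 224.5, so the door is shut and latched. The cover's opening lines up with the spigot.

```bash
python3 -c "
from bench import bot
print(bot.hand_in())"
```

```text
the job is handed in; nothing more can be done
None
```

I turned the cover's opening onto the hose spigot, pushed the door shut so it reads as latched, and handed the job in at about 9.4 s; no verdict came back, and the bottle, stone, tape and offcut were not touched.

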